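Stopper the blue bottle and park it in its stall

TASK

Close the open blue bottle: take the red-topped cork stopper from its white rest, lower it into the bottle's neck without dropping it from above, until it is fully home, and let go of it. Only then slide the closed bottle along the table, without lifting or tipping it, into the wooden stall until it stands against the back, stopper still fully home, and leave the other things on the table where they are.

Things in the scene. Friction and masses are not known exactly. Their poses are not given: they have to be found in the camera images.
- bottle: squat navy-blue glass bottle standing open: body 88 mm diameter with straight sides up to 50 mm, shoulder up to 56 mm, then a pale grey-blue neck 31 mm in outer diameter whose rim is 78 mm above the table; about 0.4 kg. Origin: centre of the underside, z up along its axis; it is round
- bottle_mouth (a point): centre of the bottle's mouth, at the rim (78 mm above the underside, on the axis). The bore is round, 22 mm in diameter, straight, 22 mm deep
- stopper: stopper: a cork taper 18 mm long, 13 mm diameter at the tip and 19 mm at the top, under a red cylindrical head 26 mm in diameter and 28 mm tall with a flat shoulder below it; 46 mm long in all, about 30 g. Origin: centre of the taper's tip; z points along the axis to the head. It starts upright with its taper in the hole of the white rest
- stopper_shoulder (a point): centre of the shoulder under the red head, 18 mm above the tip on the stopper's axis; it lies on the bottle's rim when the stopper is fully home
- rest: fixed white ceramic stopper rest, a square block 46 x 46 mm, 24 mm tall, with a 24 mm square hole. Origin: centre of the underside. The stopper's shoulder sits on its top
- stall: the bottle's stall: fixed, floorless U-shaped wooden fence, 18 mm tall, 14 mm thick, one end open. Origin: on the table, where the parked bottle's axis belongs; x points from the open mouth to the closed back. Inner faces: back at x = 45 mm (bottle touches it at x = 1 mm), sides at y = +-49 mm from x = -30 mm; flares widen to +-64 mm at x = -65 mm
- pill_jar: bystander: white lidded pill jar, 48 mm diameter, 65 mm tall; origin: centre of the underside, z up
- medicine_box: bystander: yellow carton 60 x 100 mm, 45 mm tall; origin: centre of the underside, z up
- tape_roll: bystander: cream tape roll standing flat, 90 mm diameter, 40 mm tall; origin: centre of the underside, z up
- amber_bottle: bystander: small capped amber glass bottle, 44 mm diameter, 85 mm tall; origin: centre of the underside, z up
- coil_tin: bystander: flat round steel tin with a brown coil, 90 mm diameter, 18 mm tall; origin: centre of the underside, z up
- pen_cup: bystander: white paper cup with three pens, 72 mm diameter at the rim, 130 mm tall; origin: centre of the underside, z up
Not all that is in view belongs to the job. There is more than one size of the stopper; the job needs the smaller. Several things have the shape of the bottle; the one meant has the colours described above.

How it is judged (in metres and radians):
On the way, in this order (a step that is already met when the one before it is completed fails the run):
1. the stopper's tip is at least 4 mm inside the bottle's neck while the fingers hold the stopper (z of stopper in the frame of bottle_mouth below -0.004 m and horizontal distance between stopper and bottle_mouth below 0.009 m and contact force between the fingers and stopper above 0.5 N), for 0.05 s.
2. the stopper is fully home (shoulder within 4 mm of the mouth) and released, the bottle still outside the stall (more than 60 mm short of its place) (distance between stopper_shoulder and bottle_mouth below 0.004 m and angle between the z axis of stopper and the z axis of bottle, either way round below 0.1 rad and contact force between the fingers and stopper below 0.05 N and x of bottle in the frame of stall below -0.06 m), for 0.2 s.
3. the closed bottle stands against the back of the stall (distance between stopper_shoulder and bottle_mouth below 0.004 m and angle between the z axis of stopper and the z axis of bottle, either way round below 0.1 rad and x of bottle in the frame of stall between -0.006 and 0.006 m and y of bottle in the frame of stall between -0.009 and 0.009 m and angle between bottle's own z axis and vertical below 0.08 rad and height (world z) of bottle below 0.005 m), for 0.2 s.
At the end, for the whole second after the job is handed in: The bottle stands upright (within 0.08 rad) on the table in the stall, its axis within 6 mm of the stall's origin along the stall and 9 mm across it; the stopper is in its neck with the shoulder within 4 mm of the mouth and its axis within 0.1 rad of the bottle's; both released and at rest (all of step 3 and contact force between the fingers and stopper below 0.05 N and linear speed of each of bottle, stopper below 0.02 m/s); the robot touches nothing.
It fails at once if the bottle is lifted off the table or tipped (height (world z) of bottle above 0.012 m or angle between bottle's own z axis and vertical above 0.25 rad).
It fails at once if a bystander is moved more than 30 mm or tipped over (distance of any of pill_jar, medicine_box, tape_roll, amber_bottle, coil_tin, pen_cup from where it was at the start of the episode above 0.03 m or angle between any of pill_jar, medicine_box, tape_roll, amber_bottle, coil_tin, pen_cup's own z axis and vertical above 0.4 rad).
It also fails if it takes over 69 s, if anything falls off the work surface, if the arm or the gripper's body presses on something with over 40 N, if the wrist force passes 120 N, or if a joint passes its speed limit or range.

ROBOT

A 6-joint arm with a two-finger parallel gripper is mounted at the origin on the work surface. World frame = base frame: x ahead of the robot, y to its left, z up, the work surface at z = 0. Lengths are in m, angles in degrees, forces in N, time in s.
With the tool pointing down it reaches from about 0.35 to 0.875 m from the base axis. Payload 4.2 kg.
Tool frame: the origin (TCP) lies midway between the tips of the shut fingers; the grasp point (between the pads) lies 19 mm behind it; z points along the fingers, y is the line along which they close (so a half turn about z gives the same grasp; the last joint's range is limited). The gripper opens to 87 mm and grips with 3 to 60 N. Pads are 19 mm wide; open, the fingers measure 117 mm over their backs; the gripper's body (75 mm by 190 mm) begins 51 mm behind the grasp point.
Start: joints at [14.817, 22.042, 0.453, 0, -68.411, -14.817], TCP at [0.625, 0, 0.223] pointing down, gripper open.
Joint ranges: [-179.83, 179.83], [-69.29, 118.12], [-61.27, 80.66], [-181.25, 117.63], [-171.15, -9.14], [-177.46, 177.46]. Speed limits (degrees/s): [159.86, 159.86, 180, 180, 180, 180].

INTERFACE

Orientations are given as a 3x3 rotation matrix whose columns are the frame's x, y, z axes.
In Python, from station import sense, capture, finish_job, silhouettes, landmark_of gives the robot as it stands.
- The arm moves only by the tool step_arm, never from a script. Its arguments are lists of equal length, an entry for each row: "linear": the shift along the tool's x, y, z in mm, a list of three; "delta_rot": the turn, a rotation vector about the tool's x, y, z in rad, a list of three; "grip": the finger opening in mm, from 0 to 87. A call has 1 to 10 rows; each row shifts and turns the commanded pose from where the row before left it, along the tool's axes as they then stand; what a row does not reach is not made up. A row lasts 1/8 s, in which the tool goes at most 62.5 mm and 10.7 degrees, less where a joint would pass 70% of its speed; a pose out of reach is approached as far as the arm can. A call with a gripper value outside its range is refused whole. The fingers move at their own pace and stop on an object; the grip force is fixed at half the most. Time passes only in rows, so rows that do not move let the fingers close. It gives the time, the measured TCP pose, the force, the opening and the grip force at its end, in the units of the state.
- sense(): the state, without advancing time (a new reading comes with each control period).
- capture(name): name is "scene" or "side" or "wrist"; returns a dict with "img" (420x560x3 uint8, red, green, blue), "fx", "fy", "cx", "cy" (pixels), "world_to_cam" (4x4, takes a point from world to camera coordinates); the wrist camera has in their place "mount" (4x4, takes a point from camera to tool coordinates, whose origin is the TCP and whose axes are the flange's). Camera axes: x right, y up, looking along -z (the intrinsics and any distortion apply to the point x, -y, -z); pixel columns grow to the right and rows downward; lengths in m; the calibration is good to about 2 mm. A picture is of the moment at which its call begins: read the wrist's pose just before it. There is no depth.
- finish_job(): hands the job in; it is judged then, once.
Trained networks look in the newest picture that a camera, given by its name, has taken for a name from the list of things; names that differ only in an ending like _2 or _b are one class to them, and where a whole thing is asked for, a point or a joint stands for the part that bears it (a point fixed in the world has none). Each returns a list of dicts, best first, with "score" (0 to 1); they miss things now and then, are a little off and sometimes report something else, mostly with a low value. They report only what shows in the picture. A call takes as long as a camera call. They do not tell look-alikes from the thing itself.
- silhouettes(camera, label): "mask" (420x560 bool, what is visible of it) and "point" ([column, row] in pixels, amid what is visible of it).
- landmark_of(camera, label): "point" ([column, row] in pixels: a listed point, or the origin of a listed thing).
The state is a dict: "time_s": time; "joints": joint angles; "joint_velocities": joint speeds; "effort": joint torques, N m; "tcp_pos": TCP position; "ee_rot": TCP orientation; "wrist_force": force on the tool from outside, world axes, zero at the start; "moment": the same for the moment, N m; "gripper_width": opening from 0.0 (shut) to 1.0 (fully open); "gripper_force": force on a finger pad.
Only numpy, scipy, OpenCV 4.12 (cv2) and the standard library are available. Lean on these libraries where they do the work, as an engineer would, in place of code of your own. Each camera call takes 0.05 s, during which the arm holds its last target. There are 200 camera calls.

## Working session

There is one attempt and no reset: what is moved stays moved. The work goes in short steps, Python scripts to look and compute and a tool call to move; the robot and the scene stay as the last step left them, time stands still between calls to the robot, and variables do not carry over. Pictures are saved under pics/ and viewed, at most 10 in all, crops included, and the job is handed in when it is done.

Besides the shell and the picture viewer there is one more tool, called after "Call:" as name(argument=value, ...) on one line, values as JSON. step_arm: Moves the arm, as the interface text tells. Its arguments: {"type":"object","properties":{"linear":{"type":"array"},"delta_rot":{"type":"array"},"grip":{"type":"array"}},"required":["linear","delta_rot","grip"]}

```bash
mkdir -p pics
cat > h.py <<'E'
import numpy as np, cv2
from station import *
def cam(name):
    s=sense(); c=capture(name)
    if 'mount' in c:
        T=np.eye(4);T[:3,:3]=s['ee_rot'];T[:3,3]=s['tcp_pos'];c['c2w']=T@c['mount']
    else: c['c2w']=np.linalg.inv(c['world_to_cam'])
    return c
def onz(c,p,z):
    d=np.array([(p[0]-c['cx'])/c['fx'],-(p[1]-c['cy'])/c['fy'],-1.]);d=c['c2w'][:3,:3]@d;o=c['c2w'][:3,3]
    return (o+d*(z-o[2])/d[2])
def proj(c,P):
    q=np.linalg.inv(c['c2w'])@np.append(P,1);return np.array([c['cx']+c['fx']*q[0]/-q[2],c['cy']-c['fy']*q[1]/-q[2]])
def save(c,n): cv2.imwrite('pics/'+n+'.png',c['img'][:,:,::-1])
E
python3 - <<'E'
from h import *
np.set_printoptions(precision=4,suppress=True)
print(sense())
ims=[]
for n in ['scene','side']:
    c=cam(n);ims.append(c['img']);print(n,c['c2w'][:3,3],[k for k in c])
    save(c,n)
    for l,z in [('bottle',0),('bottle_mouth',.078),('stopper_shoulder',.024),('rest',0),('stall',0),('pill_jar',0),('medicine_box',0),('tape_roll',0),('amber_bottle',0),('coil_tin',0),('pen_cup',0)]:
        for r in landmark_of(n,l): 
            if r['score']>.3: print(l,round(r['score'],2),np.round(r['point']),onz(c,r['point'],z)[:2])
E
```

```text
{'time_s': 0.0, 'joints': array([ 14.8164,  22.091 ,   0.381 ,  -0.0293, -68.4118, -14.8172]), 'joint_velocities': array([-0.0034, -0.0057, -0.0611,  0.1575,  0.0198, -0.0091]), 'effort': array([  0.0006, -39.0662,  18.7403,   4.22  ,   0.011 ,  -0.0002]), 'tcp_pos': array([0.6244, 0.    , 0.2215]), 'ee_rot': array([[-0.0002, -1.    , -0.0022],
       [-1.    ,  0.0002, -0.0001],
       [ 0.0001,  0.0022, -1.    ]]), 'wrist_force': array([-0.4164, -0.1078, -0.8441]), 'moment': array([-0.0393, -0.0154, -0.0047]), 'gripper_force': 0.0, 'gripper_width': 0.9999386697200394}
scene [ 1.1825 -0.2681  0.9162] ['img', 'fx', 'fy', 'cx', 'cy', 'world_to_cam', 'c2w']
bottle 0.92 [228. 186.] [ 0.371  -0.0824]
bottle 0.73 [247. 225.] [ 0.5329 -0.0789]
bottle 0.63 [184. 300.] [ 0.6945 -0.3031]
bottle 0.6 [375. 186.] [0.541  0.3419]
bottle_mouth 0.74 [249. 210.] [ 0.5434 -0.0721]
bottle_mouth 0.7 [227. 171.] [ 0.3825 -0.0816]
stopper_shoulder 0.54 [376. 181.] [0.5404 0.3422]
rest 0.54 [377. 187.] [0.5485 0.3449]
stall 0.82 [274. 267.] [ 0.6905 -0.0584]
pill_jar 0.84 [161. 235.] [ 0.4756 -0.314 ]
med
[... 246 characters left out ...]
7871] ['img', 'fx', 'fy', 'cx', 'cy', 'world_to_cam', 'c2w']
bottle 0.91 [301. 228.] [ 0.5286 -0.0819]
bottle 0.91 [342. 246.] [ 0.3749 -0.0887]
bottle_mouth 0.65 [301. 202.] [ 0.5504 -0.1044]
bottle_mouth 0.59 [342. 225.] [ 0.3738 -0.0802]
stopper_shoulder 0.66 [201. 302.] [0.4666 0.3756]
stopper_shoulder 0.59 [188. 283.] [0.55   0.3519]
stopper_shoulder 0.47 [301. 205.] [ 0.6013 -0.1633]
stall 0.73 [260. 218.] [ 0.6733 -0.0418]
pill_jar 0.67 [360. 206.] [ 0.4721 -0.3259]
medicine_box 0.64 [307. 187.] [ 0.7013 -0.3184]
tape_roll 0.84 [169. 269.] [0.6623 0.3319]
amber_bottle 0.7 [346. 178.] [ 0.6387 -0.4805]
coil_tin 0.86 [134. 296.] [0.6358 0.4607]
pen_cup 0.89 [276. 192.] [ 0.7635 -0.2151]
```

View pics/scene.png

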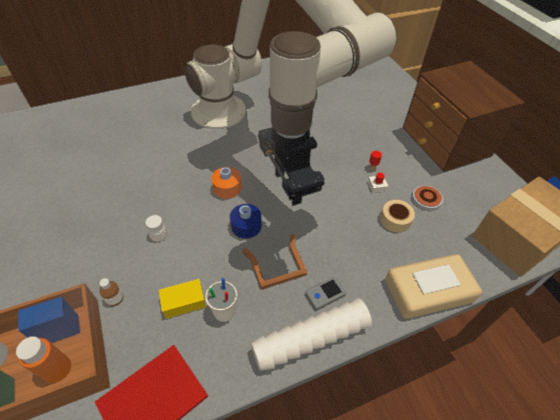

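View pics/side.png

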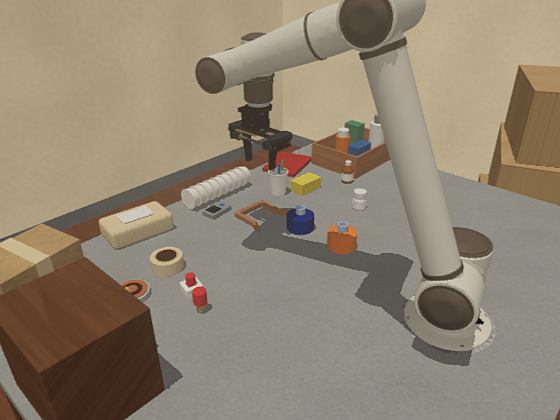

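The scene camera shows the navy bottle at about (246,218), with the stall at (275,262) opening towards it. The small stopper in its white rest is at (379,181), and the larger look-alike stands free at (375,158). I'll move over the stopper.

Call:
step_arm(linear=[[-57,13,0],[-57,13,0],[-57,13,0],[-57,13,0],[-57,13,0],[-57,13,0],[0,0,0],[0,0,0]], delta_rot=[[0,0,0],[0,0,0],[0,0,0],[0,0,0],[0,0,0],[0,0,0],[0,0,0],[0,0,0]], grip=[87,87,87,87,87,87,87,87])

```text
time_s: 2.2
tcp_pos: [0.5468, 0.342, 0.2223]
ee_rot: [[0.001, -1.0, -0.0], [-1.0, -0.001, -0.001], [0.001, 0.0, -1.0]]
wrist_force: [-0.4, 0.4, -0.9]
gripper_width: 0.997
gripper_force: 0.0
```

Run:
```python
from h import *
np.set_printoptions(precision=4,suppress=True)
print(sense()['tcp_pos'])
c=cam('wrist');save(c,'w1')
for l,z in [('stopper_shoulder',.024),('stopper',.006),('rest',0)]:
    for r in landmark_of('wrist',l):print(l,round(r['score'],2),np.round(r['point']),onz(c,r['point'],z)[:2])
# red blobs at head top z=.052
hsv=cv2.cvtColor(c['img'],cv2.COLOR_RGB2HSV);m=((hsv[...,0]<8)|(hsv[...,0]>172))&(hsv[...,1]>150)&(hsv[...,2]>70)
n,_,st,ce=cv2.connectedComponentsWithStats(m.astype('u1'))
for i in range(1,n):
    if st[i,4]>100: print(st[i],ce[i],onz(c,ce[i],.045)[:2])
```

```text
[0.5468 0.342  0.2223]
stopper_shoulder 0.86 [288. 189.] [0.5381 0.3483]
stopper 0.72 [284. 185.] [0.5428 0.3483]
stopper 0.62 [350. 211.] [0.4675 0.3782]
stopper 0.59 [289. 188.] [0.5366 0.3518]
rest 0.78 [287. 185.] [0.5388 0.3493]
[275 178  23  28 513] [285.8713 191.6043] [0.5411 0.3469]
[ 342  202   38   41 1151] [360.2433 221.9401] [0.4639 0.379 ]
```

View pics/w1.png

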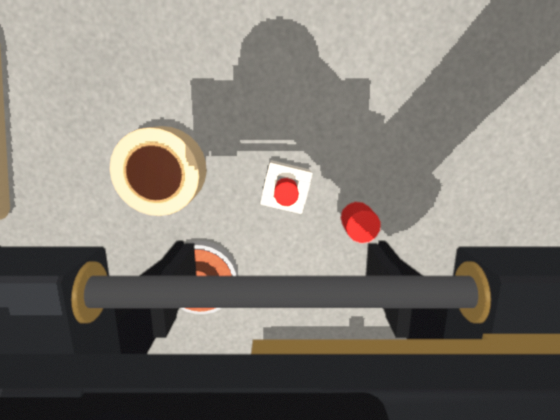

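The wrist picture shows the small stopper head at (286,192) in the white rest, and the big one at (360,222). I'll turn so the jaws close along y, clear of the big stopper, then descend and re-check.

Call:
step_arm(linear=[[-5,6,12],[0,0,12],[0,0,12],[0,0,12],[0,0,12],[0,0,12],[0,0,12],[0,0,12],[0,0,6],[0,0,0]], delta_rot=[[0,0,0.1745],[0,0,0.1745],[0,0,0.1745],[0,0,0.1745],[0,0,0.1745],[0,0,0.1745],[0,0,0.1745],[0,0,0.1745],[0,0,0.1745],[0,0,0]], grip=[70,70,70,70,70,70,70,70,70,70])

```text
time_s: 3.65
tcp_pos: [0.5412, 0.3459, 0.1202]
ee_rot: [[-1.0, -0.001, -0.001], [-0.001, 1.0, -0.001], [0.001, -0.001, -1.0]]
wrist_force: [-0.7, -0.6, -0.2]
gripper_width: 0.808
gripper_force: 0.0
```

```bash
cat > red.py <<'E'
from h import *
np.set_printoptions(precision=4,suppress=True)
def red(c,z):
    hsv=cv2.cvtColor(c['img'],cv2.COLOR_RGB2HSV);m=((hsv[...,0]<8)|(hsv[...,0]>172))&(hsv[...,1]>150)&(hsv[...,2]>70)
    n,_,st,ce=cv2.connectedComponentsWithStats(m.astype('u1'))
    for i in range(1,n):
        if st[i,4]>100: print(st[i],ce[i],onz(c,ce[i],z)[:2])
E
python3 - <<'E'
from red import *
s=sense();print(s['tcp_pos'],s['ee_rot'],s['joints'])
c=cam('wrist');save(c,'w2');print(c['c2w'][:3,3]);red(c,.045)
for l,z in [('stopper_shoulder',.024),('stopper',.006),('rest',0)]:
    for r in landmark_of('wrist',l):print(l,round(r['score'],2),np.round(r['point']),onz(c,r['point'],z)[:2])
E
```

```text
[0.5412 0.3459 0.1202] [[-1.     -0.0009 -0.0007]
 [-0.0009  1.     -0.0007]
 [ 0.0007 -0.0007 -1.    ]] [  46.9894   28.457    -4.6752   -0.0008  -56.9237 -136.9364]
[0.4686 0.3462 0.2833]
[ 303   78   57   57 2504] [331.0659 106.2424] [0.4642 0.3797]
[ 266  196   34   41 1122] [282.6488 215.8993] [0.5401 0.3478]
stopper_shoulder 0.68 [288. 211.] [0.5425 0.3523]
stopper 0.93 [279. 208.] [0.5451 0.3449]
stopper 0.79 [318. 106.] [0.463  0.3755]
rest 0.97 [281. 204.] [0.5427 0.3467]
```

View pics/w2.png

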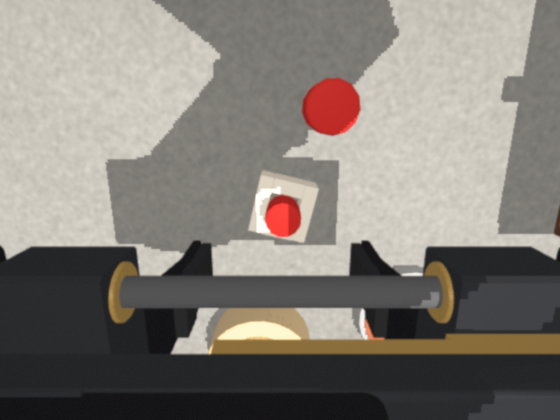

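The wrist view shows the stopper head at (283,216), centred between the open jaws, with the big stopper clear at (331,106). I'll descend and grip.

Call:
step_arm(linear=[[0,1.5,30],[0,0,30],[0,0,20],[0,0,12],[0,0,0],[0,0,0],[0,0,0],[0,0,0],[0,0,0],[0,0,0]], delta_rot=[[0,0,0],[0,0,0],[0,0,0],[0,0,0],[0,0,0],[0,0,0],[0,0,0],[0,0,0],[0,0,0],[0,0,0]], grip=[70,70,70,70,70,45,15,15,15,15])

```text
time_s: 5.1
tcp_pos: [0.541, 0.3486, 0.0287]
ee_rot: [[-1.0, -0.0, 0.0], [-0.0, 1.0, 0.0], [-0.0, 0.0, -1.0]]
wrist_force: [-0.2, 0.1, -0.6]
gripper_width: 0.323
gripper_force: 0.0
```

Call:
step_arm(linear=[[0,0,0],[0,0,0],[0,0,0]], delta_rot=[[0,0,0],[0,0,0],[0,0,0]], grip=[15,15,15])

```text
time_s: 5.48
tcp_pos: [0.541, 0.3485, 0.0286]
ee_rot: [[-1.0, -0.0, -0.0], [-0.0, 1.0, -0.0], [0.0, -0.0, -1.0]]
wrist_force: [-0.0, -0.3, 1.6]
gripper_width: 0.291
gripper_force: 30.0
```

Call:
step_arm(linear=[[0,0,-40],[0,0,-60],[0,-20,-60],[0,-58,-10],[0,-58,0],[0,-58,0],[0,-58,0],[0,-58,0],[0,-58,0],[0,-54,0]], delta_rot=[[0,0,0],[0,0,0],[0,0,0],[0,0,0],[0,0,0],[0,0,0],[0,0,0],[0,0,0],[0,0,0],[0,0,0]], grip=[15,15,15,15,15,15,15,15,15,15])

```text
time_s: 6.72
tcp_pos: [0.5407, -0.0751, 0.1979]
ee_rot: [[-1.0, -0.0, 0.0], [-0.0, 1.0, 0.0], [-0.0, 0.0, -1.0]]
wrist_force: [1.4, 0.0, -0.1]
gripper_width: 0.291
gripper_force: 30.0
```

Call:
step_arm(linear=[[0,0,0],[0,0,0]], delta_rot=[[0,0,0],[0,0,0]], grip=[15,15])

```text
time_s: 6.98
tcp_pos: [0.541, -0.0733, 0.1977]
ee_rot: [[-1.0, 0.0, -0.0], [0.0, 1.0, 0.0], [0.0, 0.0, -1.0]]
wrist_force: [-0.3, 0.5, -0.5]
gripper_width: 0.293
gripper_force: 30.0
```

```bash
cat > look.py <<'E'
from red import *
import sys
s=sense();t=s['tcp_pos'];print(t,s['joints'],s['gripper_width'])
c=cam('wrist');save(c,sys.argv[1]);red(c,t[2]+.015)
for l,z in [('stopper_shoulder',t[2]-.004),('stopper',t[2]-.022),('bottle',0),('bottle_mouth',.078),('stall',0)]:
    for r in landmark_of('wrist',l):print(l,round(r['score'],2),np.round(r['point']),onz(c,r['point'],z)[:2])
E
python3 look.py w3
python3 - <<'E'
from red import *
for n in ['scene','side']:
    c=cam(n);save(c,n+'2')
    for l,z in [('bottle',0),('bottle_mouth',.078),('stall',0)]:
      for r in landmark_of(n,l):print(n,l,round(r['score'],2),np.round(r['point']),onz(c,r['point'],z)[:2])
E
```

```text
[ 0.541  -0.0733  0.1977] [  9.2944  15.5159 -12.8999  -0.0153 -61.5926 -99.3135] 0.29300054568429695
[ 253  236   56   40 1734] [280.7013 258.7122] [ 0.5335 -0.0729]
stopper_shoulder 0.79 [282. 258.] [ 0.5416 -0.0724]
stopper 0.82 [276. 244.] [ 0.5407 -0.0752]
bottle 0.9 [276. 179.] [ 0.5363 -0.0775]
bottle 0.56 [264.  14.] [ 0.3791 -0.0882]
bottle_mouth 0.92 [267. 198.] [ 0.5378 -0.0839]
scene bottle 0.93 [227. 188.] [ 0.3774 -0.0887]
scene bottle 0.64 [247. 224.] [ 0.5297 -0.0775]
scene bottle 0.37 [246. 185.] [ 0.3897 -0.0301]
scene bottle_mouth 0.95 [227. 170.] [ 0.3781 -0.0805]
scene bottle_mouth 0.6 [247. 210.] [ 0.5436 -0.0779]
scene stall 0.71 [275. 268.] [ 0.6958 -0.0583]
side bottle 0.69 [343. 246.] [ 0.369  -0.0882]
side bottle 0.62 [302. 226.] [ 0.5337 -0.0929]
side bottle_mouth 0.8 [341. 225.] [ 0.3755 -0.0757]
side bottle_mouth 0.58 [302. 205.] [ 0.5378 -0.0911]
side stall 0.72 [261. 218.] [ 0.67   -0.0413]
```

View pics/w3.png

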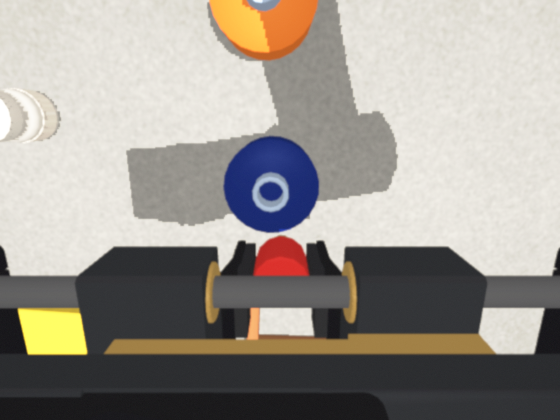

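The mouth ring shows at about (270,191) in the middle of the navy body, and the stopper is held upright. I'll refine the mouth position by segmentation.

```bash
cat > mouth.py <<'E'
from red import *
def mouth(c,show=True):
    im=c['img'];h=cv2.cvtColor(im,cv2.COLOR_RGB2HSV)
    blue=((h[...,0]>108)&(h[...,0]<130)&(h[...,1]>150)).astype('u1')
    n,lab,st,_=cv2.connectedComponentsWithStats(blue);i=1+np.argmax(st[1:,4]);b=(lab==i).astype('u1')
    k=max(cv2.findContours(b,0,2)[0],key=cv2.contourArea);f=np.zeros_like(b);cv2.drawContours(f,[k],-1,1,-1)
    hole=((f==1)&(h[...,1]<150)).astype('u1');hole=cv2.morphologyEx(hole,cv2.MORPH_OPEN,np.ones((2,2),'u1'))
    n,lab,st,ce=cv2.connectedComponentsWithStats(hole);j=1+np.argmax(st[1:,4])
    kh=max(cv2.findContours((lab==j).astype('u1'),0,2)[0],key=cv2.contourArea)
    e=cv2.fitEllipse(kh);eb=cv2.fitEllipse(k)
    print('neck',e,st[j]);print('body',eb);print('neck@.073',onz(c,e[0],.073)[:2],'body@.045',onz(c,eb[0],.045)[:2])
if __name__=='__main__':
    c=cam('wrist');mouth(c)
    for r in landmark_of('wrist','bottle_mouth'):print(r['score'],onz(c,r['point'],.078))
    # big crop
    x=cv2.resize(c['img'][120:290,200:360],None,fx=3,fy=3,interpolation=0);cv2.imwrite('pics/crop.png',x[:,:,::-1])
E
python3 mouth.py
```

```text
neck ((271.2996520996094, 192.72259521484375), (37.631412506103516, 40.954341888427734), 7.1576828956604) [252 172  39  42 977]
body ((270.9273681640625, 184.2834014892578), (91.65240478515625, 93.0574951171875), 178.02984619140625)
neck@.073 [ 0.5343 -0.0806] body@.045 [ 0.5326 -0.0816]
0.69 [ 0.5336 -0.0813  0.078 ]
```

View pics/crop.png

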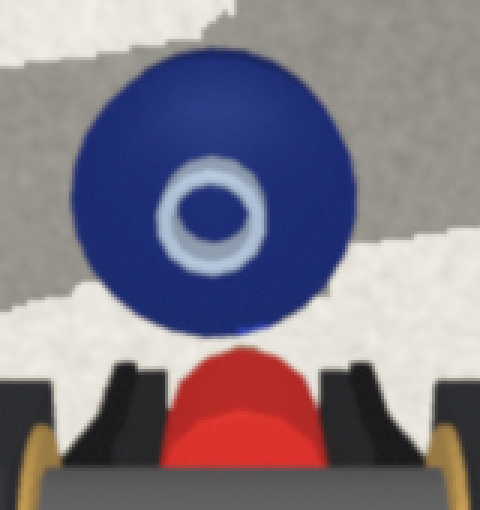

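The crop shows the rim ring centred at about (271,194) in the full image, so the mouth is at about (0.5335, -0.081). I'll align above it and lower to just over the rim.

Call:
step_arm(linear=[[7.5,-7.5,0],[0,0,30],[0,0,30],[0,0,25],[0,0,6],[0,0,0],[0,0,0]], delta_rot=[[0,0,0],[0,0,0],[0,0,0],[0,0,0],[0,0,0],[0,0,0],[0,0,0]], grip=[15,15,15,15,15,15,15])

```text
time_s: 8.65
tcp_pos: [0.5344, -0.0808, 0.1081]
ee_rot: [[-1.0, -0.0, 0.002], [-0.0, 1.0, 0.0], [-0.002, 0.0, -1.0]]
wrist_force: [-0.3, -0.1, 0.2]
gripper_width: 0.29
gripper_force: 30.0
```

Run:
```python
from red import *
s=sense();t=s['tcp_pos'];print(t)
c=cam('wrist');I=c['img'];red(c,t[2]+.01)
x=cv2.resize(I[130:330,180:380],None,fx=2,fy=2,interpolation=0)
a=cam('scene');p=proj(a,[.533,-.08,.09]).astype(int);y=cv2.resize(a['img'][p[1]-33:p[1]+33,p[0]-33:p[0]+33],(400,400),interpolation=2)
cv2.imwrite('pics/m4.png',np.hstack([x,y])[:,:,::-1])
P=[.5335,-.081,.078];print(p,'mouth px',proj(c,P), 'tip px', proj(c,t-[0,0,.0226]),'sh',proj(c,t-[0,0,.0046]))
```

```text
[ 0.5344 -0.0808  0.1081]
[ 253  236   56   40 1762] [280.7611 258.4779] [ 0.529  -0.0803]
[244 204] mouth px [279.4832 237.8945] tip px [279.8113 243.9944] sh [279.778  256.6579]
```

View pics/m4.png

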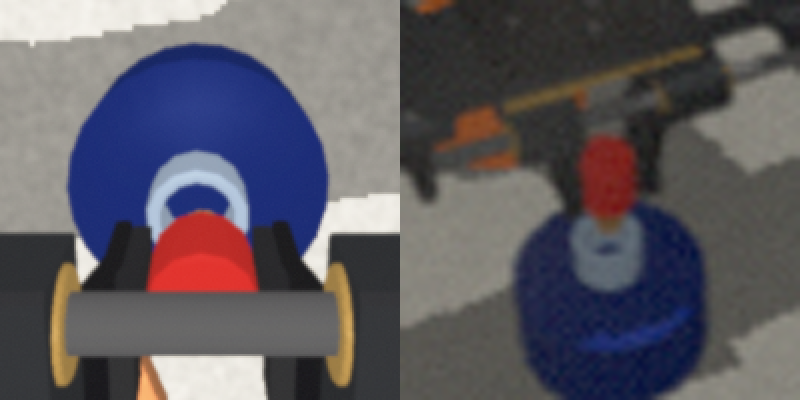

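Both views show the cork's tip centred over the mouth within about 1 mm. I'll lower it slowly.

Call:
step_arm(linear=[[0,-0.7,4],[0,0,4],[0,0,4],[0,0,3],[0,0,3],[0,0,0]], delta_rot=[[0,0,0],[0,0,0],[0,0,0],[0,0,0],[0,0,0],[0,0,0]], grip=[15,15,15,15,15,15])

```text
time_s: 9.5
tcp_pos: [0.5334, -0.0815, 0.0885]
ee_rot: [[-1.0, -0.0, -0.001], [-0.0, 1.0, -0.0], [0.001, -0.0, -1.0]]
wrist_force: [0.5, -0.5, -0.7]
gripper_width: 0.292
gripper_force: 30.0
```

Call:
step_arm(linear=[[0,0,2],[0,0,2],[0,0,1],[0,0,0.7],[0,0,0]], delta_rot=[[0,0,0],[0,0,0],[0,0,0],[0,0,0],[0,0,0]], grip=[15,15,15,15,15])

```text
time_s: 10.12
tcp_pos: [0.5336, -0.0815, 0.0831]
ee_rot: [[-1.0, -0.0, -0.0], [-0.0, 1.0, -0.0], [0.0, -0.0, -1.0]]
wrist_force: [-0.3, -0.0, -1.1]
gripper_width: 0.287
gripper_force: 30.0
```

Call:
step_arm(linear=[[0,0,0.7],[0,0,0.5],[0,0,0]], delta_rot=[[0,0,0],[0,0,0],[0,0,0]], grip=[15,15,15])

```text
time_s: 10.5
tcp_pos: [0.5338, -0.0814, 0.0825]
ee_rot: [[-1.0, -0.001, 0.0], [-0.001, 1.0, -0.0], [-0.0, -0.0, -1.0]]
wrist_force: [-0.9, 1.0, 5.8]
gripper_width: 0.288
gripper_force: 30.0
```

Contact on the rim (5.8 N). I'll release, then raise well clear to view the stall.

Call:
step_arm(linear=[[0,0,0],[0,0,0],[0,0,0],[0,0,0],[0,0,0],[0,0,-20],[0,0,-50],[0,0,-60],[0,0,0]], delta_rot=[[0,0,0],[0,0,0],[0,0,0],[0,0,0],[0,0,0],[0,0,0],[0,0,0],[0,0,0],[0,0,0]], grip=[60,60,60,60,60,60,60,60,60])

```text
time_s: 11.62
tcp_pos: [0.5368, -0.0814, 0.2176]
ee_rot: [[-1.0, -0.001, 0.012], [-0.001, 1.0, 0.0], [-0.012, 0.0, -1.0]]
wrist_force: [0.1, 0.6, -0.5]
gripper_width: 0.694
gripper_force: 0.0
```

Call:
step_arm(linear=[[-50,0,0],[-50,0,0],[-20,0,0],[0,0,0]], delta_rot=[[0,0,0],[0,0,0],[0,0,0],[0,0,0]], grip=[60,60,60,60])

```text
time_s: 12.12
tcp_pos: [0.654, -0.0813, 0.2097]
ee_rot: [[-1.0, 0.0, -0.003], [0.0, 1.0, 0.0], [0.003, 0.0, -1.0]]
wrist_force: [-0.3, 0.1, -0.4]
gripper_width: 0.69
gripper_force: 0.0
```

```bash
cat > stall.py <<'E'
from red import *
from scipy.optimize import least_squares
a=cam('wrist');m=silhouettes('wrist','stall')
print(sense()['tcp_pos'],[(r['score'],r['mask'].sum()) for r in m]);red(a,.1)
for r in landmark_of('wrist','stall'):print(r['score'],onz(a,r['point'],0))
for r in landmark_of('wrist','bottle'):print(r['score'],onz(a,r['point'],0))
v=a['img'].copy()
if m: v[m[0]['mask']]=v[m[0]['mask']]//2+[0,127,0]
vs=[v]
for n in ['scene','side']:
    c=cam(n);m=silhouettes(n,'stall');print(n,[(r['score'],r['mask'].sum()) for r in m])
    np.save('pics/'+n+'_m.npy',m[0]['mask']);p=proj(c,[.66,-.07,0]).astype(int);x=c['img'].copy();x[m[0]['mask']]=x[m[0]['mask']]//2+np.array([0,127,0],'u1')
    vs.append(cv2.resize(x[p[1]-60:p[1]+60,p[0]-60:p[0]+60],(240,210)))
cv2.imwrite('pics/m5.png',np.hstack([vs[0],np.vstack(vs[1:])])[:,:,::-1])
E
python3 stall.py
```

```text
[ 0.6527 -0.0814  0.2109] [(0.69, np.int64(4369))]
[ 263   25   36   42 1150] [280.5522  45.18  ] [ 0.5336 -0.0808]
0.97 [ 0.5348 -0.0826  0.    ]
scene [(0.63, np.int64(726))]
side [(0.6, np.int64(523))]
```

View pics/m5.png

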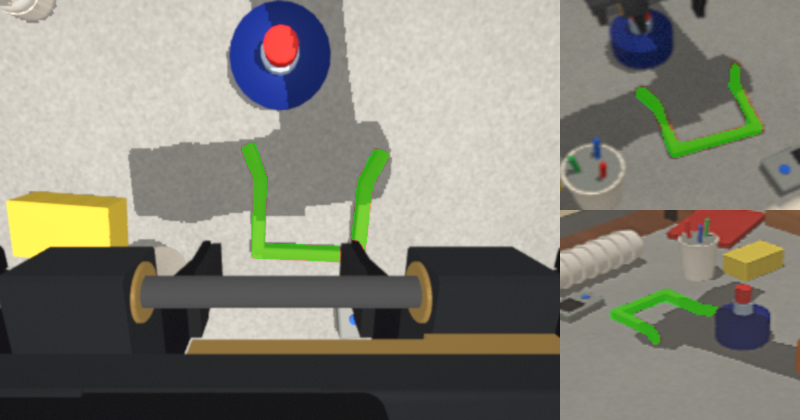

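The stopper is home, and the stall mask is clean in all three views, opening towards the bottle. I'll fit the stall's model to the masks.

```bash
cat > fit.py <<'E'
from red import *
from scipy.optimize import minimize
d=np.array([-35,15.])/np.hypot(35,15);nn=np.array([15,35.])/np.hypot(15,35)*14
S=[[(45,-63),(59,-63),(59,63),(45,63)]]
for s in (1,-1):
    S.append([(-30,49*s),(59,49*s),(59,63*s),(-30,63*s)])
    q=[(-30,49),(-65,64),(-65+nn[0],64+nn[1]),(-30+nn[0],49+nn[1])];S.append([(x,y*s) for x,y in q])
def render(c,p):
    m=np.zeros((420,560),'u1');ca,sa=np.cos(p[2]),np.sin(p[2])
    for g in S:
        pts=[proj(c,[p[0]+ca*x/1e3-sa*y/1e3,p[1]+sa*x/1e3+ca*y/1e3,z]) for x,y in g for z in (0,.018)]
        cv2.fillConvexPoly(m,cv2.convexHull(np.round(np.array(pts)*16).astype(np.int32)),1,shift=4)
    return m>0
V=[]
for n in ['wrist','scene','side']:
    c=cam(n);V.append((n,c,silhouettes(n,'stall')[0]['mask']))
def cost(p,only=None):
    t=0
    for n,c,m in V:
        if only and n!=only: continue
        r=render(c,p)
        if n=='wrist': r=r[:243];m=m[:243]
        t+=1-(r&m).sum()/(r|m).sum()
    return t
b0=min(([x,y,a] for x in np.arange(.64,.7,.01) for y in np.arange(-.09,-.03,.01) for a in np.arange(-.2,.6,.1)),key=cost)
for o in [None,'wrist','scene','side']:
    r=minimize(cost,b0,args=(o,),method='Nelder-Mead',options=dict(initial_simplex=np.array([b0]*4)+np.vstack([np.zeros(3),np.diag([.008,.008,.08])]),xatol=1e-4,fatol=1e-4))
    print(o,r.x,r.fun,len(V) if o is None else 1)
E
python3 fit.py
```

```text
None [ 0.6818 -0.0488 -0.0529] 0.47328852181331593 3
wrist [ 0.6812 -0.0477 -0.0406] 0.15884146341463412 1
scene [ 0.6835 -0.0505 -0.0505] 0.07307307307307309 1
side [ 0.6829 -0.0476 -0.0603] 0.12685337726523893 1
```

Stall at about (0.682, -0.0485), yaw about -0.05 rad; the three cameras agree within 3 mm. I'll go back over the bottle and grip its neck below the stopper head.

Call:
step_arm(linear=[[50,0,0],[50,0,0],[19,0,0],[0,0,0],[0,0,30],[0,0,30],[0,0,20],[0,0,10],[0,0,0],[0,0,0]], delta_rot=[[0,0,0],[0,0,0],[0,0,0],[0,0,0],[0,0,0],[0,0,0],[0,0,0],[0,0,0],[0,0,0],[0,0,0]], grip=[60,60,60,60,60,60,60,60,60,60])

```text
time_s: 14.08
tcp_pos: [0.5355, -0.0814, 0.1228]
ee_rot: [[-1.0, -0.001, 0.002], [-0.001, 1.0, -0.0], [-0.002, -0.0, -1.0]]
wrist_force: [0.0, -0.7, 1.1]
gripper_width: 0.689
gripper_force: 0.0
```

Call:
step_arm(linear=[[1,0,25],[0,0,20],[0,0,10],[0,0,5],[0,0,0],[0,0,0],[0,0,0],[0,0,0],[0,0,0],[0,0,0]], delta_rot=[[0,0,0],[0,0,0],[0,0,0],[0,0,0],[0,0,0],[0,0,0],[0,0,0],[0,0,0],[0,0,0],[0,0,0]], grip=[60,60,60,60,60,50,40,25,25,25])

```text
time_s: 15.32
tcp_pos: [0.5337, -0.0816, 0.0621]
ee_rot: [[-1.0, -0.001, 0.0], [-0.001, 1.0, -0.0], [-0.0, -0.0, -1.0]]
wrist_force: [-0.5, 0.0, 2.1]
gripper_width: 0.345
gripper_force: 30.0
```

Neck gripped at 30 mm. I'll slide slowly to the stall's mouth.

Call:
step_arm(linear=[[-4,3,0],[-8,5,0],[-8,5,0],[-8,5,0],[-8,5,0],[-8,5,0],[-8,5,0],[-6,4,0],[0,0,0],[0,0,0]], delta_rot=[[0,0,0],[0,0,0],[0,0,0],[0,0,0],[0,0,0],[0,0,0],[0,0,0],[0,0,0],[0,0,0],[0,0,0]], grip=[25,25,25,25,25,25,25,25,25,25])

```text
time_s: 16.58
tcp_pos: [0.5913, -0.0445, 0.0621]
ee_rot: [[-1.0, -0.0, -0.0], [-0.0, 1.0, -0.0], [0.0, -0.0, -1.0]]
wrist_force: [-1.6, -2.0, 4.8]
gripper_width: 0.341
gripper_force: 30.0
```

Call:
step_arm(linear=[[-8,-0.4,0],[-8,-0.4,0],[-8,-0.4,0],[-8,-0.4,0],[-8,-0.4,0],[-8,-0.4,0],[-8,-0.4,0],[-8,-0.4,0],[-8,-0.4,0],[0,0,0]], delta_rot=[[0,0,0],[0,0,0],[0,0,0],[0,0,0],[0,0,0],[0,0,0],[0,0,0],[0,0,0],[0,0,0],[0,0,0]], grip=[25,25,25,25,25,25,25,25,25,25])

```text
time_s: 17.82
tcp_pos: [0.6642, -0.0478, 0.0621]
ee_rot: [[-1.0, -0.0, 0.001], [-0.0, 1.0, 0.0], [-0.001, 0.0, -1.0]]
wrist_force: [-3.2, -0.1, 4.7]
gripper_width: 0.342
gripper_force: 30.0
```

Call:
step_arm(linear=[[-4,-0.2,0],[-4,-0.2,0],[-3,-0.2,0],[0,0,0]], delta_rot=[[0,0,0],[0,0,0],[0,0,0],[0,0,0]], grip=[25,25,25,25])

```text
time_s: 18.32
tcp_pos: [0.6739, -0.0482, 0.0623]
ee_rot: [[-1.0, -0.0, -0.002], [-0.0, 1.0, 0.0], [0.002, 0.0, -1.0]]
wrist_force: [-5.8, 3.1, 7.6]
gripper_width: 0.34
gripper_force: 30.0
```

Call:
step_arm(linear=[[-2,0,0],[-2,-0.2,0],[0,0,0],[0,0,0]], delta_rot=[[0,0,0],[0,0,0],[0,0,0],[0,0,0]], grip=[25,25,25,25])

```text
time_s: 18.82
tcp_pos: [0.6783, -0.0484, 0.0621]
ee_rot: [[-1.0, -0.0, -0.001], [-0.0, 1.0, 0.0], [0.001, 0.0, -1.0]]
wrist_force: [-5.5, 0.9, 6.7]
gripper_width: 0.339
gripper_force: 30.0
```

Call:
step_arm(linear=[[-1.5,0,0],[-1.5,0,0],[0,0,0]], delta_rot=[[0,0,0],[0,0,0],[0,0,0]], grip=[25,25,25])

```text
time_s: 19.2
tcp_pos: [0.6808, -0.0487, 0.0622]
ee_rot: [[-1.0, -0.0, -0.002], [-0.0, 1.0, -0.0], [0.002, -0.0, -1.0]]
wrist_force: [-5.3, 1.6, 7.6]
gripper_width: 0.344
gripper_force: 30.0
```

Not touching yet (the steady -5 N looks like sliding friction), so I'll go on in small steps.

Call:
step_arm(linear=[[-1.5,0,0],[0,0,0]], delta_rot=[[0,0,0],[0,0,0]], grip=[25,25])

```text
time_s: 19.45
tcp_pos: [0.6817, -0.0488, 0.0627]
ee_rot: [[-1.0, -0.0, -0.003], [-0.0, 1.0, -0.0], [0.003, -0.0, -1.0]]
wrist_force: [-8.1, 1.7, 10.1]
gripper_width: 0.344
gripper_force: 30.0
```

Call:
step_arm(linear=[[-1.5,0,0],[0,0,0]], delta_rot=[[0,0,0],[0,0,0]], grip=[25,25])

```text
time_s: 19.7
tcp_pos: [0.6826, -0.0489, 0.0632]
ee_rot: [[-1.0, -0.001, -0.005], [-0.001, 1.0, -0.001], [0.005, -0.001, -1.0]]
wrist_force: [-11.0, 0.9, 13.0]
gripper_width: 0.34
gripper_force: 30.0
```

Contact with the back (force rises and the advance stalls). I'll ease off, release and raise.

Call:
step_arm(linear=[[1,0,0],[0,0,0],[0,0,0],[0,0,0],[0,0,0],[0,0,0],[0,0,-10],[0,0,-30],[0,0,-50],[0,0,0]], delta_rot=[[0,0,0],[0,0,0],[0,0,0],[0,0,0],[0,0,0],[0,0,0],[0,0,0],[0,0,0],[0,0,0],[0,0,0]], grip=[25,40,60,60,60,60,60,60,60,60])

```text
time_s: 20.95
tcp_pos: [0.6869, -0.0488, 0.1586]
ee_rot: [[-1.0, -0.001, 0.012], [-0.001, 1.0, 0.0], [-0.012, 0.0, -1.0]]
wrist_force: [-0.1, 0.4, 0.1]
gripper_width: 0.689
gripper_force: 0.0
```

Call:
step_arm(linear=[[0,0,-50],[-30,0,0],[0,0,0],[0,0,0]], delta_rot=[[0,0,0],[0,0,0],[0,0,0],[0,0,0]], grip=[60,60,60,60])

```text
time_s: 21.45
tcp_pos: [0.7128, -0.0488, 0.2009]
ee_rot: [[-1.0, -0.0, -0.002], [-0.0, 1.0, 0.0], [0.002, 0.0, -1.0]]
wrist_force: [0.2, -0.6, 0.2]
gripper_width: 0.686
gripper_force: 0.0
```

Run:
```python
from mouth import *
print(sense()['tcp_pos'])
vs=[];a=cam('wrist');red(a,.095);mouth(a)
for r in landmark_of('wrist','bottle')+landmark_of('wrist','stall'):print(r['score'],onz(a,r['point'],0)[:2])
vs=[a['img']]
for n in ['scene','side']:
    c=cam(n)
    for l in ['bottle','stall','pen_cup']:
        for r in landmark_of(n,l):print(n,l,round(r['score'],2),onz(c,r['point'],0)[:2])
    p=proj(c,[.68,-.05,.04]).astype(int);x=c['img'].copy()
    vs.append(cv2.resize(x[p[1]-40:p[1]+40,p[0]-45:p[0]+45],(240,210)))
cv2.imwrite('pics/m6.png',np.hstack([vs[0],np.vstack(vs[1:])])[:,:,::-1])
```

```text
[ 0.7128 -0.0488  0.2009]
[266 152  33  35 902] [281.9024 169.3426] [ 0.6825 -0.0472]
[  6 258  12  12 104] [ 10.7404 263.1442] [ 0.7622 -0.2761]
neck ((282.1374206542969, 166.82830810546875), (35.61177062988281, 42.557308197021484), 177.54623413085938) [263 145  39  31 396]
body ((280.6524353027344, 158.81100463867188), (93.22147369384766, 93.64471435546875), 126.77912902832031)
neck@.073 [ 0.6838 -0.0469] body@.045 [ 0.6806 -0.0481]
0.82 [ 0.6814 -0.0464]
scene bottle 0.91 [ 0.6883 -0.0388]
scene bottle 0.78 [ 0.3718 -0.086 ]
scene stall 0.74 [ 0.6994 -0.0557]
scene pen_cup 0.64 [ 0.7572 -0.2139]
side bottle 0.84 [ 0.3674 -0.081 ]
side bottle 0.77 [ 0.6827 -0.0484]
side stall 0.82 [ 0.682  -0.0535]
side stall 0.44 [ 0.7638 -0.2105]
side stall 0.16 [ 0.6822 -0.0479]
side pen_cup 0.97 [ 0.7668 -0.2067]
side pen_cup 0.38 [ 0.7543 -0.1206]
```

View pics/m6.png

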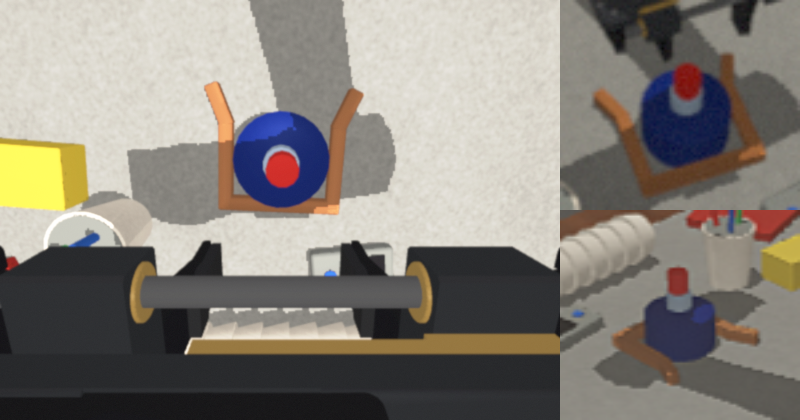

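The bottle stands upright in the stall at (281,160) with its rim against the back bar. The stopper is seated, the gripper is clear, and nothing else has moved. Handing in.

```bash
python3 -c "
from station import *
print(finish_job())"
```

```text
the job is handed in; nothing more can be done
None
```

I closed the blue bottle with the small stopper and slid it into the stall against the back; the last pictures show it upright, stopper seated and the gripper clear. I handed it in at about 22 s of the 69 s allowed, and no verdict came back.

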